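# Strap a gearbox shaft into its bench cradle

## Task

Draw the gearbox shaft out of the parts bay by its end, put it down on the bench and let go, then take it again by its plain middle and lay it fully home in the two saddles of the cradle, centred, either way round, and let go. Then swing both hinged straps over it and press each one down, firmly but without forcing it (well under 50 N), until its spring plunger snaps over it and holds it shut. Leave the other things on the bench where they are.

Things in the scene. Friction and masses are not known exactly. Their poses are not given: they have to be found in the camera images.
- shaft_center (a point): centre of the loose steel gearbox shaft, on its axis, which is this x axis (the shaft is alike both ways round). Lying on the bench on its collars, the axis is 17 mm above the bench. It starts inside the bay, centre about 40 mm inside the mouth, with one end journal sticking out 50 to 66 mm
- shaft: the same shaft, same origin and axes: 196 mm long, about 0.35 kg. End journals of 16 mm diameter (54 to 98 mm either side of the centre); two hexagonal collars 34 mm across flats, 20 mm wide, centred 44 mm either side; between them a plain round middle of 20 mm diameter, 68 mm long
- bay: fixed sheet-steel parts bay, a straight tunnel open at one end. Origin on the bench, on the tunnel's centre line, 40 mm in front of its mouth; x points into the tunnel (the shaft is drawn out along -x). Inside 52 mm wide, 42 mm high, the bench is its floor; outside 60 mm wide, roof 46 mm above the bench; an upper shelf, 100 mm high, starts 72 mm behind the mouth
- cradle_axis (a point): centre of a shaft that is fully home in the fixed cradle: half-way between the two saddles, 55 mm above the bench; y along the shaft, x from the plunger side to the hinge side, z up
- cradle: the cradle, origin on the bench below cradle_axis, same axes. Base plate 120 x 200 x 12 mm. Two aluminium 90-degree V saddles, 24 mm wide, 80 mm either side along y, tops 6 mm above the shaft axis, 35 mm wide there. At each saddle's -x side a block 80 mm high, its inner face 42 mm from the axis; a sprung brass nose sticks out of it 5 mm towards the saddle, 74 mm above the bench
- strap_left_hinge (a point): hinge axis (along the cradle's y) of the left strap, the one on the cradle's +y saddle: 30 mm from the shaft axis on the +x side, 69 mm above the bench. Axes as cradle_axis
- strap_right_hinge (a point): the same for the right strap, on the cradle's -y saddle
- strap_left_pad (a point): where to press the left strap: on its outer face, 40 mm from the hinge. The strap is a flat steel bar 24 mm wide, 5 mm thick, reaching 69 mm from the hinge. Shut, it lies level, top 70.5 mm above the bench, pointing from the hinge to the cradle's -x, 2.5 mm clear over the shaft. z is the outward normal of the outer face, x points from the free edge to the hinge
- strap_right_pad (a point): the same for the right strap
- strap_left (a joint): angle of the left strap, rad: 0 shut (level), positive open, stop at 1.9. A light spring holds it open at about 1.5 to 1.85, near upright, and it swings back if let go before it snaps. From about 0.15 its edge meets the plunger nose; pressed past that with about 20 N on the pad it snaps and stays below 0.03
- strap_right (a joint): angle of the right strap, the same
- big_nut: bystander, leave alone: hexagon nut 32 mm across flats, 18 mm high, on the thin mat; origin at its underside, at its middle
- bearing_race: bystander, leave alone: plain steel ring 48 mm diameter, 12 mm high, on the thin mat; origin at its underside, at its middle
- flange: bystander, leave alone: steel flange, disc 60 mm diameter with a hub, 34 mm high; origin at its underside, at its middle
- spanner: bystander, leave alone: spanner 170 mm long; origin at its underside
- driver: bystander, leave alone: screwdriver 190 mm long; origin at its underside
- oil_can: bystander, leave alone: closed can 60 mm diameter, 90 mm high; origin at its underside, at its middle
- bolt_cup: bystander, leave alone: small steel bowl 60 mm diameter, 45 mm high; origin at its underside, at its middle
Not all that is in view belongs to the job. What is shaped like the cradle but brown or pink is not meant. Of the things that look like the shaft, the middle-sized one is meant.

How it is judged:
By the outcome, as a careful person would: the job done as asked, in the order asked, and still so for the second after the job is handed in, with the robot touching nothing.
It also fails if it takes over 70 s, if anything falls off the work surface, if the arm or the gripper's body presses on something with over 40 N, if the wrist force passes 120 N, or if a joint passes its speed limit or range.

## Robot

A 7-joint arm with a two-finger parallel gripper is mounted at the origin on the work surface. World frame = base frame: x ahead of the robot, y to its left, z up, the work surface at z = 0. Lengths are in mm, angles in rad, forces in N, time in s.
With the tool pointing down it reaches from about 400 to 875 mm from the base axis. Payload 4.4 kg.
Tool frame: the origin (TCP) lies on the centre line of the jaws, within the pads' length; the fingertips stand 25 mm ahead of it and the grasp point (between the pads) lies 6 mm ahead of it; z points along the fingers, x is the direction in which the jaws open and shut, and the axes are right-handed (so a half turn about z gives the same grasp; the last joint's range is limited). The gripper opens to 85 mm and grips with 20 to 120 N. Pads are 22 mm wide; open, the fingers measure 114 mm over their backs; the gripper's body (76 mm by 85 mm) begins 54 mm behind the grasp point. The pads swing forward as they close: fully open they stand 13 mm farther back than shut.
Start: joints at [1.036, 0.628, 0.038, 1.517, -0.027, 0.996, -0.02], TCP at [293.708, -579.873, 256.313] pointing down, gripper open.
Joint ranges: [-3.06, 3.06], [-0.37, 2.12], [-1.25, 1.32], [0.18, 2.47], [-1.1, 4.24], [0.23, 1.98], [-2.94, 2.94]. Speed limits (rad/s): [2.57, 2.57, 3.14, 3.14, 3.14, 3.14, 3.14].

## Interface

Orientations are given as [roll, pitch, yaw] about the fixed x, y, z axes, in that order (R = Rz(yaw) Ry(pitch) Rx(roll)).
In Python, from cell import ctrl, cams gives the robot as it stands. The module is installed in compiled form; this text tells all that it offers.
- The arm moves only by the tool step_arm, never from a script. Its arguments are lists of equal length, an entry for each row: "linear": the shift along the tool's x, y, z in mm, a list of three; "yaw": the turn about the tool's z in rad; "gripper": the opening, from -1 (shut) to 1 (fully open). A call has 1 to 8 rows; each row is the pose to reach, as a shift and turn from the pose commanded when the call began, along the tool's axes at that moment; what a row does not reach only later rows make up. A row lasts 1/12 s, in which the tool goes at most 41.7 mm and 7.16 degrees, less where a joint would pass 70% of its speed; a pose out of reach is approached as far as the arm can. A call with a gripper value outside its range is refused whole. The fingers move at their own pace and stop on an object; the grip force is fixed at half the most. Time passes only in rows, so rows that repeat a pose let the fingers close. It gives the time, the measured TCP pose, the force and the opening at its end, in the units of the state.
- ctrl.read_state(): the state, without advancing time (a new reading comes with each control period).
- cams.get_image(name): name is "side" or "top" or "wrist"; returns a dict with "frame" (384x512x3 uint8, red, green, blue), "depth" (384x512 float32, mm along the optical axis (not along the pixel's ray), 0 where there is no reading), "intrinsics" (3x3 intrinsics, pixels), "k1" (the pictures are not rectified: a ray, as slopes to the right and down, at radius r is drawn at 1 + k1 r^2 times it, then the intrinsics apply), "cam_to_world" (4x4, takes a point from camera to world coordinates). Camera axes: x right, y down, z forward; pixel columns grow to the right and rows downward; lengths in mm; the calibration is good to about 2 mm. A picture is of the moment at which its call begins.
- ctrl.finish_job(): hands the job in, once; it reports no verdict.
Trained networks look in the newest picture that a camera, given by its name, has taken for a name from the list of things; names that differ only in an ending like _2 or _b are one class to them, and where a whole thing is asked for, a point or a joint stands for the part that bears it (a point fixed in the world has none). Each returns a list of dicts, best first, with "conf" (0 to 1); they miss things now and then, are a little off and sometimes report something else, mostly with a low value. They report only what shows in the picture. A call takes as long as a camera call. They do not tell look-alikes from the thing itself.
- cams.regions_of(camera, name): "pixels" (384x512 bool, what is visible of it) and "pixel" ([column, row] in pixels, amid what is visible of it).
The state is a dict: "clock": time; "qpos": joint angles; "qd": joint speeds; "tau": joint torques, N m; "eef_pos": TCP position; "tool_rot": TCP orientation; "force": force on the tool from outside, world axes, zero at the start; "torque": the same for the moment, N m; "width": finger opening in mm.
Only numpy, scipy, OpenCV 4.12 (cv2) and the standard library are available. Lean on these libraries where they do the work, as an engineer would, in place of code of your own. Each camera call takes 0.05 s, during which the arm holds its last target.

## Working session

There is one attempt and no reset: what is moved stays moved. The work goes in short steps, Python scripts to look and compute and a tool call to move; the robot and the scene stay as the last step left them, time stands still between calls to the robot, and variables do not carry over. Pictures are saved under pics/ and viewed, and the job is handed in when it is done.

Besides the shell and the picture viewer there is one more tool, called after "Call:" by a JSON object that holds its "name" and its "arguments", one argument or row to a line. step_arm: Moves the arm, as the interface text tells. Its arguments: {"type":"object","properties":{"linear":{"type":"array"},"yaw":{"type":"array"},"gripper":{"type":"array"}},"required":["linear","yaw","gripper"]}

```bash
mkdir -p pics; cat > h.py <<'E'
import numpy as np, cv2
from cell import ctrl, cams
def save(name, fn, im=None):
    im = im or cams.get_image(name)
    cv2.imwrite('pics/'+fn+'.png', im['frame'][:,:,::-1]); return im
def cloud(im):
    K=im['intrinsics'];h,w=im['depth'].shape
    u,v=np.meshgrid(np.arange(w),np.arange(h))
    p=cv2.undistortPoints(np.stack([u,v],-1).reshape(-1,1,2).astype(np.float64),K,np.array([im['k1'],0,0,0.])).reshape(h,w,2)
    z=im['depth']
    P=np.stack([p[...,0]*z,p[...,1]*z,z],-1)
    T=im['cam_to_world']
    W=P@T[:3,:3].T+T[:3,3]
    W[z<=0]=np.nan
    return W
def proj(im,X):
    T=np.linalg.inv(im['cam_to_world']);X=np.atleast_2d(X)@T[:3,:3].T+T[:3,3]
    return cv2.projectPoints(X,np.zeros(3),np.zeros(3),im['intrinsics'],np.array([im['k1'],0,0,0.]))[0].reshape(-1,2)
E
python3 - <<'E'
from h import *
s=ctrl.read_state();print({k:np.round(v,3) for k,v in s.items()})
for n in ['side','top','wrist']:
    im=save(n,n+'0');print(n,im['k1'],im['intrinsics'][0],np.round(im['cam_to_world'],2).tolist())
    np.savez('im_'+n,**im)
    for nm in ['shaft','bay','cradle','strap_left','big_nut','oil_can']:
        for r in cams.regions_of(n,nm): print(nm,round(r['conf'],2),r['pixel'],r['pixels'].sum())
E
```

```text
{'clock': np.float64(0.0), 'qpos': array([ 1.036,  0.629,  0.038,  1.518, -0.027,  0.996, -0.02 ]), 'qd': array([-0.001,  0.002,  0.001,  0.   ,  0.001, -0.   , -0.001]), 'tau': array([ 1.0000e-03, -5.6340e+01,  1.2270e+00, -1.9344e+01,  1.1000e-02,
        1.1000e-02, -0.0000e+00]), 'eef_pos': array([ 293.42 , -579.35 ,  255.392]), 'tool_rot': array([ 3.142e+00,  2.000e-03, -1.102e+00]), 'force': array([-0.718,  0.362, -0.813]), 'torque': array([ 0.037, -0.047,  0.008]), 'width': np.float64(85.589)}
side 0.016261544058037168 [446.46030978   0.         268.15579481] [[0.96, -0.21, 0.18, 235.81], [-0.28, -0.69, 0.66, -906.84], [-0.02, -0.69, -0.72, 1041.14], [0.0, 0.0, 0.0, 1.0]]
shaft 0.68 [341.6, 243.6] 184
shaft 0.52 [329.0, 156.8] 147
bay 0.63 [376.5, 225.1] 1958
cradle 0.55 [270.9, 157.8] 1905
cradle 0.5 [213.8, 156.5] 50
strap_left 0.66 [270.2, 125.4] 107
strap_left 0.19 [231.8, 113.1] 122
big_nut 0.5 [312.9, 199.7] 106
oil_can 0.65 [271.3, 158.8] 1968
oil_can 0.56 [287.7, 116.8] 411
top -0.09357570946295973 [494.28084628   0.         254.5131138 ] [[0.02, -0.99, 0.13, 262.68], [-1.0, -0.02, -0.0, 9.23], [0.01, -0.13, -0.99, 1753.44], [0.0, 0.0, 0.0, 1.0]]
shaft 0.85 [370.5, 262.6] 595
shaft 0.65 [209.6, 110.7] 202
shaft 0.63 [310.4, 141.0] 94
bay 0.93 [312.0, 110.2] 921
cradle 0.77 [273.9, 229.3] 1931
cradle 0.74 [197.0, 169.7] 1995
cradle 0.6 [199.5, 231.4] 1968
strap_left 0.47 [169.1, 159.2] 74
strap_left 0.46 [252.3, 239.6] 112
strap_left 0.41 [170.0, 237.8] 118
oil_can 0.84 [144.9, 129.9] 335
wrist -0.04815575300451386 [293.21934592   0.         255.38207654] [[0.45, -0.85, -0.26, 361.41], [-0.89, -0.43, -0.13, -544.31], [0.0, 0.29, -0.96, 374.64], [0.0, 0.0, 0.0, 1.0]]
shaft 0.72 [98.3, 156.8] 5945
```

```bash
python3 - <<'E'
import cv2
a=cv2.imread('pics/top0.png')[60:330,90:440];cv2.imwrite('pics/top0c.png',cv2.resize(a,None,fx=2.2,fy=2.2,interpolation=cv2.INTER_CUBIC))
a=cv2.imread('pics/side0.png')[70:300,150:450];cv2.imwrite('pics/side0c.png',cv2.resize(a,None,fx=2.6,fy=2.6,interpolation=cv2.INTER_CUBIC))
E
```

```text
(no output)
```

View pics/top0c.png

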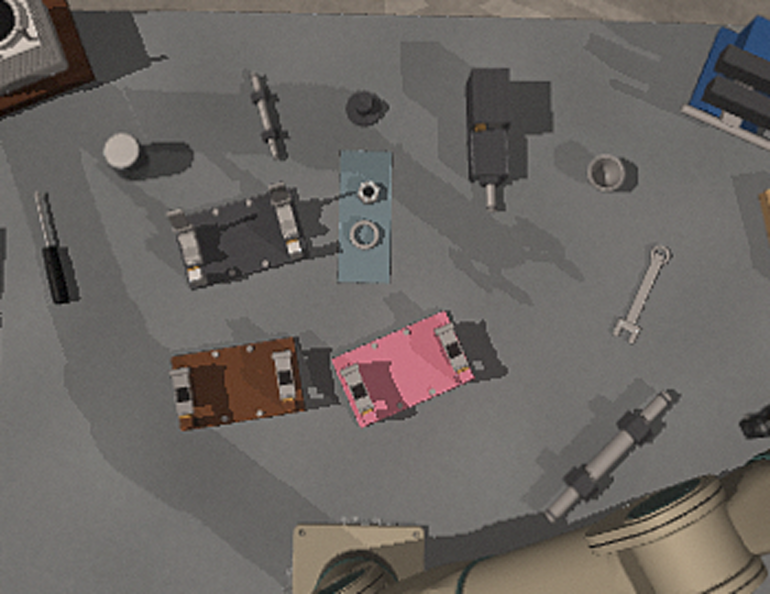

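View pics/side0c.png

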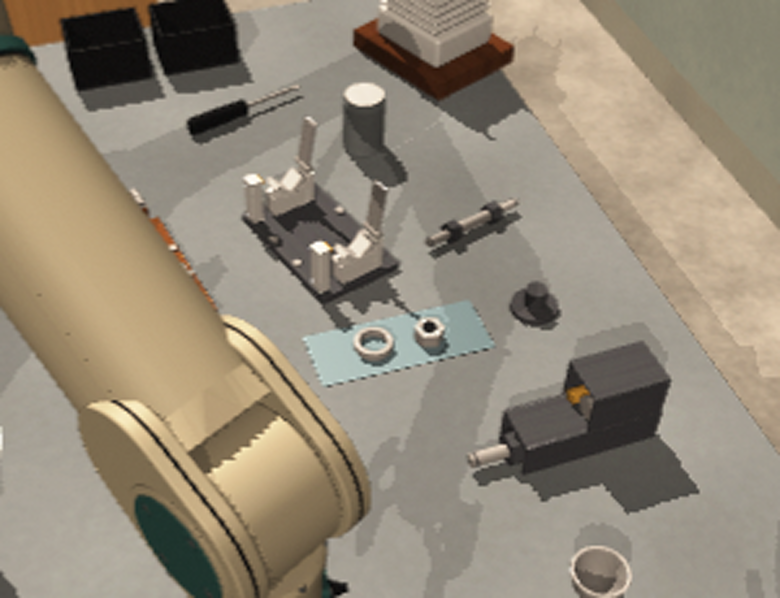

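View pics/wrist0.png

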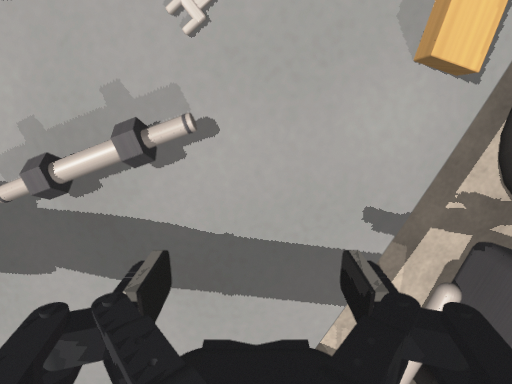

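Look-alikes in the top picture: large shaft (370,262), small shaft (210,110) and the shaft in the bay, with its end at about (312,148). The middle-sized one is the bay's. The cradles are grey (197,170), brown (197,231) and pink (274,229), so I want the grey one. Next I'll measure coarsely.

```bash
python3 - <<'E'
from h import *
im=cams.get_image('top');W=cloud(im)
def blob(u0,u1,v0,v1,z0,z1):
    p=W[v0:v1,u0:u1].reshape(-1,3);p=p[(p[:,2]>z0)&(p[:,2]<z1)];return p
def rect(p):
    r=cv2.minAreaRect(p[:,:2].astype(np.float32));return len(p),np.round(p.mean(0),1),np.round(r[0],1),np.round(r[1],1),round(r[2],2)
print('floor',np.nanmedian(W[180:200,300:340,2]))
print('roof',rect(blob(290,345,85,160,38,55)))
print('shelf',rect(blob(290,345,85,160,90,110)))
print('journal',rect(blob(290,345,135,165,6,32)))
print('cradle all',rect(blob(160,235,140,195,5,30)))
for z in ((30,60),(60,90),(95,150)):
    p=blob(160,235,140,195,*z);print(z,np.round(p,0)[:60].tolist())
p=blob(195,225,85,135,5,50);print('small',rect(p))
p=blob(330,400,230,300,8,50);print('big',rect(p))
a=im['frame'][75:165,285:350,::-1];cv2.imwrite('pics/bay1.png',cv2.resize(a,None,fx=6,fy=6,interpolation=cv2.INTER_CUBIC))
E
```

```text
floor -0.5196719255507105
roof (372, array([ 703.5, -197. ,   45.6]), array([ 733.9, -196.1]), array([162. ,  60.6]), 2.1)
shelf (431, array([ 777.5, -194.8,   99. ]), array([ 778.5, -195.5]), array([90.6, 61.6]), 2.34)
journal (190, array([ 633.7, -209.2,   14.8]), array([ 633.3, -222.4]), array([107.1, 193. ]), 1.27)
cradle all (1532, array([556.8, 201.4,  11.5]), array([561.3, 209.2]), array([196.9, 264.6]), 1.07)
(30, 60) [[611.0, 122.0, 52.0], [608.0, 129.0, 51.0], [608.0, 126.0, 48.0], [610.0, 123.0, 41.0], [603.0, 143.0, 54.0], [604.0, 140.0, 49.0], [605.0, 137.0, 45.0], [603.0, 132.0, 55.0], [603.0, 129.0, 55.0], [603.0, 125.0, 55.0], [600.0, 143.0, 53.0], [599.0, 139.0, 56.0], [600.0, 136.0, 53.0], [599.0, 129.0, 59.0], [596.0, 139.0, 54.0], [597.0, 136.0, 51.0], [595.0, 132.0, 58.0], [597.0, 129.0, 52.0], [597.0, 125.0, 52.0], [597.0, 122.0, 51.0], [597.0, 119.0, 51.0], [592.0, 139.0, 57.0], [591.0, 135.0, 60.0], [592.0, 132.0, 59.0], [592.0, 129.0, 57.0], [594.0, 122.0, 50.0], [593.0, 118.0, 53.0], [589.0, 139.0, 56.0], [589.0, 136.0, 52.0], [590.0, 132.0, 51.0], [590.0, 1
[... 2859 characters left out ...]
02.0], [612.0, 133.0, 99.0], [608.0, 143.0, 99.0], [607.0, 140.0, 102.0], [609.0, 133.0, 95.0], [577.0, 293.0, 139.0], [577.0, 290.0, 136.0], [577.0, 287.0, 135.0], [577.0, 284.0, 135.0], [577.0, 280.0, 137.0], [574.0, 303.0, 136.0], [574.0, 300.0, 133.0], [572.0, 295.0, 146.0], [575.0, 294.0, 130.0], [574.0, 290.0, 133.0], [574.0, 287.0, 132.0], [574.0, 283.0, 135.0], [576.0, 281.0, 126.0], [570.0, 303.0, 139.0], [570.0, 300.0, 137.0], [570.0, 296.0, 139.0], [570.0, 293.0, 137.0], [571.0, 290.0, 133.0]]
small (317, array([764.9, 170.5,  14.6]), array([773.4, 172.3]), array([181.5, 106.7]), 1.68)
big (774, array([ 220.4, -390.5,   31.6]), array([ 225.2, -390.6]), array([241.3, 245.9]), 0.17)
```

View pics/bay1.png

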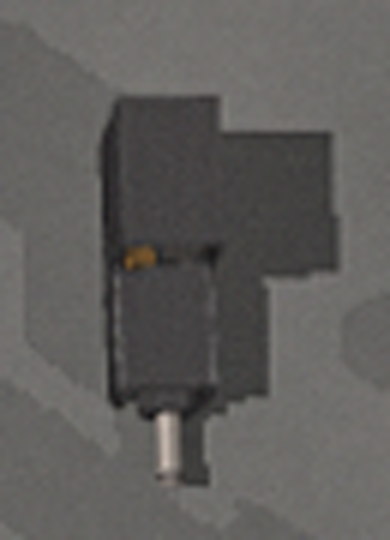

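```bash
cat >> h.py <<'E'
from scipy.spatial.transform import Rotation as Ro
def go(x,y,z,yaw):
    s=ctrl.read_state();R=Ro.from_euler('xyz',s['tool_rot']).as_matrix()
    d=R.T@(np.array([x,y,z])-s['eef_pos'])
    t=-(yaw-s['tool_rot'][2]);t=(t+np.pi)%(2*np.pi)-np.pi
    print('t',s['clock'],'pos',np.round(s['eef_pos'],1),'rot',np.round(s['tool_rot'],4),'w',round(float(s['width']),1),'F',np.round(s['force'],1))
    print('shift',np.round(d,1),'yaw',round(t,4),'rows',np.linalg.norm(d)/41.7,abs(t)/.125)
E
python3 -c "
from h import *
go(540,-207,230,1.59)"
```

```text
t 1.1 pos [ 293.7 -579.9  256.3] rot [-3.1415e+00 -1.0000e-04 -1.1020e+00] w 85.5 F [-0.6 -0.1  1. ]
shift [-221.4 -388.2   26.3] yaw -2.692 rows 10.735050173585527 21.536233575018954
```

Call:
{"name": "step_arm", "arguments": {
  "linear": [
    [-221,-388,26],
    [-221,-388,26],
    [-221,-388,26],
    [-221,-388,26],
    [-221,-388,26],
    [-221,-388,26],
    [-221,-388,26],
    [-221,-388,26]
  ],
  "yaw": [-2.69,-2.69,-2.69,-2.69,-2.69,-2.69,-2.69,-2.69],
  "gripper": [1,1,1,1,1,1,1,1]
}}

```text
clock: 1.77
eef_pos: [478.1, -300.7, 237.2]
tool_rot: [3.141, -0.001, -0.096]
force: [-0.0, -0.4, 0.4]
width: 85.0
```

```bash
python3 -c "
from h import *
go(540,-207,230,1.59);print(np.round(ctrl.read_state()['qpos'],2))"
```

```text
t 1.7667 pos [ 478.1 -300.7  237.2] rot [ 3.1411e+00 -6.0000e-04 -9.6200e-02] w 85.0 F [-0.  -0.4  0.4]
shift [ 52.6 -99.2   7.2] yaw -1.6862 rows 2.6984906844863703 13.48927169549598
[ 0.67  0.54 -0.24  1.78  0.17  0.85  0.26]
```

Call:
{"name": "step_arm", "arguments": {
  "linear": [
    [53,-99,7],
    [53,-99,7],
    [53,-99,7],
    [53,-99,7],
    [53,-99,7],
    [53,-99,7],
    [53,-99,7],
    [53,-99,7]
  ],
  "yaw": [-1.69,-1.69,-1.69,-1.69,-1.69,-1.69,-1.69,-1.69],
  "gripper": [1,1,1,1,1,1,1,1]
}}

```text
clock: 2.43
eef_pos: [540.1, -209.3, 230.0]
tool_rot: [3.141, 0.0, 0.904]
force: [-0.4, -0.2, 0.9]
width: 85.4
```

```bash
python3 -c "
from h import *
go(540,-207,230,1.59);print(np.round(ctrl.read_state()['qpos'],2))"
```

```text
t 2.4333 pos [ 540.1 -209.3  230. ] rot [3.1413e+00 2.0000e-04 9.0410e-01] w 85.4 F [-0.4 -0.2  0.9]
shift [ 1.7 -1.5 -0. ] yaw -0.6859 rows 0.055543802552130456 5.4875086933837025
[ 0.65  0.6  -0.52  1.74  0.37  0.9   0.88]
```

Call:
{"name": "step_arm", "arguments": {
  "linear": [
    [2,-2,0],
    [2,-2,0],
    [2,-2,0],
    [2,-2,0],
    [2,-2,0],
    [2,-2,0],
    [2,-2,0]
  ],
  "yaw": [-0.69,-0.69,-0.69,-0.69,-0.69,-0.69,-0.69],
  "gripper": [1,1,1,1,1,1,1]
}}

```text
clock: 3.02
eef_pos: [539.7, -206.7, 229.8]
tool_rot: [-3.142, -0.0, 1.589]
force: [-0.1, -1.0, 0.0]
width: 85.7
```

```bash
python3 -c "
from h import *
im=save('wrist','w1');np.savez('im_w1',**im)
go(540,-207,230,1.59);print(np.round(ctrl.read_state()['qpos'],2))
rs=cams.regions_of('wrist','shaft');print([(r['conf'],r['pixel'],r['pixels'].sum()) for r in rs]);np.save('sh1.npy',[r['pixels'] for r in rs])
"
```

```text
t 3.0667 pos [ 539.7 -206.7  229.9] rot [ 3.1416e+00 -2.0000e-04  1.5859e+00] w 85.6 F [0.7 0.1 0. ]
shift [-0.3  0.3 -0.1] yaw -0.0041 rows 0.011158051597391456 0.032722723991280844
[ 0.76  0.64 -0.7   1.74  0.5   0.95  1.44]
[(0.91, [505.6, 315.0], np.int64(666)), (0.83, [255.2, 264.6], np.int64(1027)), (0.25, [261.0, 309.3], np.int64(3032))]
```

View pics/w1.png

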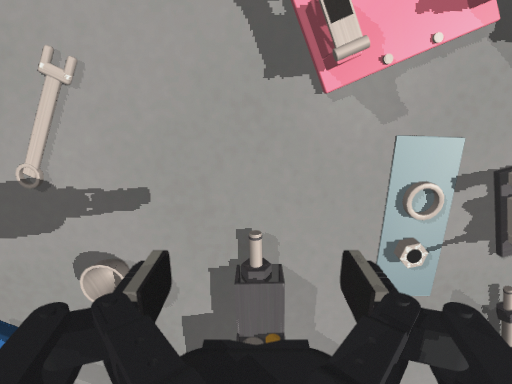

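The wrist picture shows the bay's journal at (255,250) and its mouth at about row 265. Now I'll measure the journal and the bay.

```bash
python3 - <<'E'
from h import *
im=dict(np.load('im_w1.npz'));W=cloud(im)
f=im['frame'];a=f[215:345,200:310,::-1];cv2.imwrite('pics/w1c.png',cv2.resize(a,None,fx=4.5,fy=4.5,interpolation=cv2.INTER_CUBIC))
m=np.load('sh1.npy')[1]
J=W[m];J=J[np.isfinite(J[:,2])];print(np.percentile(J,[0,5,25,50,75,95,100],axis=0).round(1))
sel=J[(J[:,2]>14)&(J[:,2]<30)]
for x0 in range(590,665,6):
    q=sel[(sel[:,0]>=x0)&(sel[:,0]<x0+6)]
    if len(q):print(x0,len(q),q[:,1].min().round(1),q[:,1].max().round(1),'zmax',np.percentile(q[:,2],90).round(1), q[q[:,2]>np.percentile(q[:,2],70)][:,1].mean().round(1))
p=W[220:384,200:320].reshape(-1,3);p=p[np.isfinite(p[:,2])];r=p[(p[:,2]>40)&(p[:,2]<51)]
print('roof',cv2.minAreaRect(r[:,:2].astype(np.float32)),r[:,2].mean(),r[:,0].min())
for x0 in range(648,735,10):
    q=r[(r[:,0]>=x0)&(r[:,0]<x0+10)]
    if len(q): print(x0,len(q),q[:,1].min().round(1),q[:,1].max().round(1))
print('floor',np.nanmedian(W[150:200,200:300,2]))
E
```

```text
[[ 6.092e+02 -2.213e+02  1.000e-01]
 [ 6.105e+02 -2.172e+02  1.170e+01]
 [ 6.307e+02 -2.088e+02  2.200e+01]
 [ 6.537e+02 -2.028e+02  2.490e+01]
 [ 6.589e+02 -1.966e+02  3.010e+01]
 [ 6.683e+02 -1.857e+02  3.540e+01]
 [ 6.758e+02 -1.803e+02  3.660e+01]]
608 83 -211.7 -197.0 zmax 25.1 -204.5
614 55 -211.6 -196.9 zmax 26.3 -203.8
620 57 -211.6 -196.8 zmax 25.8 -204.4
626 60 -211.5 -196.6 zmax 25.9 -203.2
632 52 -211.5 -196.4 zmax 25.6 -203.4
638 50 -210.1 -196.3 zmax 25.9 -203.6
644 54 -210.0 -194.8 zmax 25.6 -202.9
650 173 -220.2 -183.3 zmax 27.8 -202.6
656 40 -219.9 -183.0 zmax 28.6 -199.6
662 36 -219.9 -182.8 zmax 28.6 -201.0
roof ((706.972900390625, -196.60841369628906), (88.87430572509766, 60.24635696411133), 2.486431360244751) 46.84305662070072 661.7339100922329
658 265 -228.4 -168.4
668 359 -227.2 -168.3
678 337 -227.2 -167.7
688 333 -227.3 -167.1
698 335 -226.1 -166.7
708 325 -226.1 -166.1
718 310 -226.1 -165.7
728 322 -225.0 -165.3
floor 0.7113842548224341
```

View pics/w1c.png

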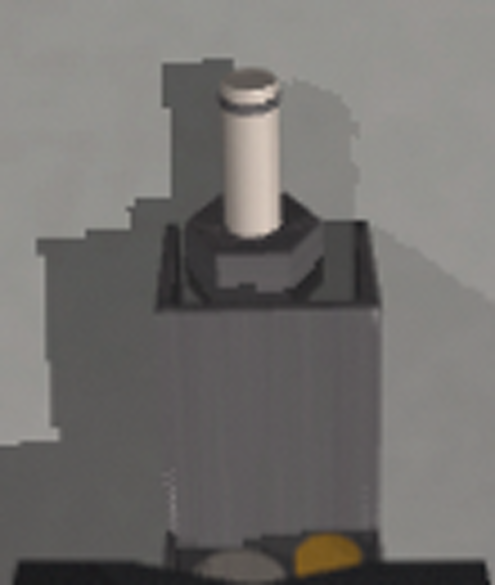

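```bash
python3 -c "
from h import *
go(626,-203.6,28,1.614)"
```

```text
t 3.1167 pos [ 539.7 -206.7  229.9] rot [ 3.1416 -0.      1.5854] w 85.3 F [-1.1  0.5  0.5]
shift [  1.8  86.3 201.9] yaw -0.0286 rows 5.266438030222609 0.2284380998568274
```

Call:
{"name": "step_arm", "arguments": {
  "linear": [
    [2,86,110],
    [2,86,110],
    [2,86,110],
    [2,86,110],
    [2,86,150],
    [2,86,180],
    [2,86,202],
    [2,86,202]
  ],
  "yaw": [-0.029,-0.029,-0.029,-0.029,-0.029,-0.029,-0.029,-0.029],
  "gripper": [0.2,0.2,0.2,0.2,0.2,0.2,0.2,0.2]
}}

```text
clock: 3.78
eef_pos: [623.0, -202.6, 24.1]
tool_rot: [-3.135, -0.001, 1.616]
force: [-0.5, -1.4, 0.5]
width: 51.2
```

```bash
python3 -c "
from h import *
save('wrist','w2');save('side','s2');go(626,-203.6,28,1.614)"
```

```text
t 3.8833 pos [ 625.6 -202.8   28.5] rot [-3.1411e+00 -1.0000e-04  1.6163e+00] w 51.3 F [-0.  -0.3  0.3]
shift [-0.8  0.3  0.5] yaw 0.0023 rows 0.024336518931060574 0.018579343639963497
```

View pics/w2.png

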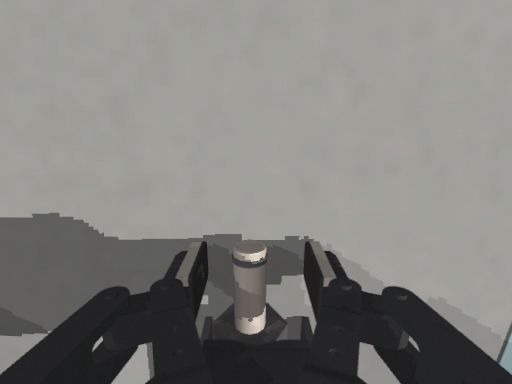

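Call:
{"name": "step_arm", "arguments": {
  "linear": [
    [-1.5,0,0],
    [-1.5,0,0],
    [-1.5,0,0],
    [-1.5,0,0],
    [-1.5,0,0],
    [-1.5,0,0],
    [-1.5,0,0],
    [-1.5,0,0]
  ],
  "yaw": [0,0,0,0,0,0,0,0],
  "gripper": [0.2,-1,-1,-1,-1,-1,-1,-1]
}}

```text
clock: 4.55
eef_pos: [626.4, -205.0, 29.5]
tool_rot: [3.14, 0.001, 1.616]
force: [-2.5, -0.3, 7.4]
width: 14.0
```

```bash
python3 -c "
from h import *
save('wrist','w3');
go(626-170*np.cos(.0434),-204.6-170*np.sin(.0434),28,1.614)"
```

```text
t 4.6 pos [ 626.4 -204.9   29.5] rot [3.1402e+00 1.2000e-03 1.6163e+00] w 13.8 F [-1.  -0.1  7.1]
shift [   0.7 -170.4    1.2] yaw 0.0023 rows 4.085296507290259 0.01876943733255132
```

View pics/w3.png

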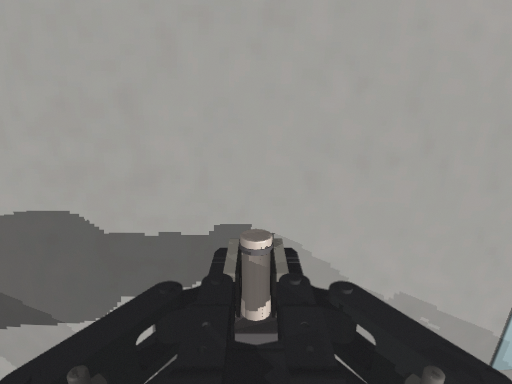

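Call:
{"name": "step_arm", "arguments": {
  "linear": [
    [0,0,-2],
    [0,-10,-2],
    [0,-25,-2],
    [0,-45,-2],
    [0,-70,-2],
    [0,-95,-2],
    [0,-120,-2],
    [0,-145,-2]
  ],
  "yaw": [0,0,0,0,0,0,0,0],
  "gripper": [-1,-1,-1,-1,-1,-1,-1,-1]
}}

```text
clock: 5.27
eef_pos: [480.2, -211.0, 30.2]
tool_rot: [3.14, -0.0, 1.617]
force: [2.2, 0.8, -1.9]
width: 13.7
```

Call:
{"name": "step_arm", "arguments": {
  "linear": [
    [0,-20,0],
    [0,-30,0],
    [0,-30,0],
    [0,-30,0]
  ],
  "yaw": [0,0,0,0],
  "gripper": [-1,-1,-1,-1]
}}

```text
clock: 5.6
eef_pos: [451.3, -212.7, 30.0]
tool_rot: [-3.142, 0.0, 1.617]
force: [-0.6, -0.3, -1.4]
width: 13.7
```

```bash
python3 -c "
from h import *
save('wrist','w4');im=save('side','s4');
go(626-170*np.cos(.0434),-204.6-170*np.sin(.0434),28,1.614)
a=im['frame'][150:320,260:440,::-1];cv2.imwrite('pics/s4c.png',cv2.resize(a,None,fx=3,fy=3))
"
```

```text
t 5.7 pos [ 452.6 -212.5   30. ] rot [3.1399e+00 1.0000e-04 1.6172e+00] w 13.7 F [-0.2 -0.4 -1.4]
shift [0.3 3.6 2. ] yaw 0.0032 rows 0.09935155550079204 0.02524158782845376
```

View pics/w4.png

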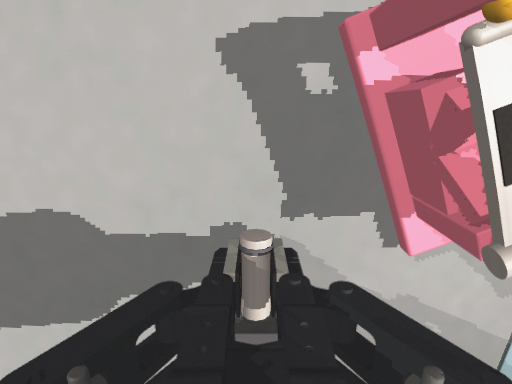

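View pics/s4c.png

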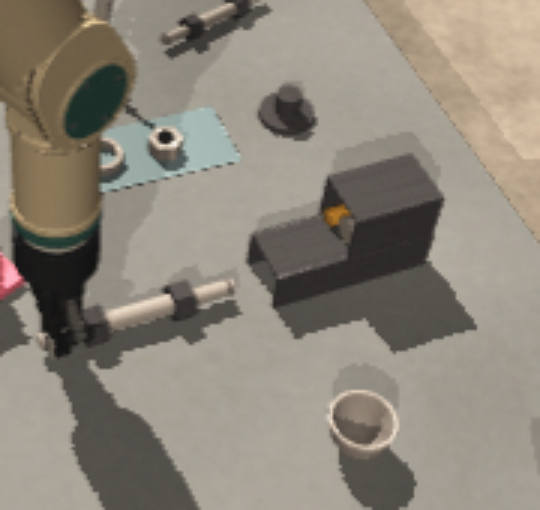

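Call:
{"name": "step_arm", "arguments": {
  "linear": [
    [0,0,1],
    [0,0,1],
    [0,0,1],
    [0,0,1],
    [0,0,1],
    [0,0,-30],
    [0,20,-70],
    [0,60,-100]
  ],
  "yaw": [0,0,0,0,0,0,0,0],
  "gripper": [-1,0.3,0.3,0.3,0.3,0.3,0.3,0.3]
}}

```text
clock: 6.37
eef_pos: [499.1, -210.6, 124.7]
tool_rot: [-3.136, -0.0, 1.616]
force: [1.1, -1.3, -0.9]
width: 55.4
```

Call:
{"name": "step_arm", "arguments": {
  "linear": [
    [0,15,-20],
    [0,15,-20],
    [0,15,-20]
  ],
  "yaw": [0,0,0],
  "gripper": [0.3,0.3,0.3]
}}

```text
clock: 6.62
eef_pos: [518.3, -209.4, 144.0]
tool_rot: [3.139, 0.001, 1.617]
force: [-0.6, -0.0, -0.7]
width: 55.4
```

```bash
python3 - <<'E'
from h import *
im=save('wrist','w5');np.savez('im_w5',**im);W=cloud(im)
rs=cams.regions_of('wrist','shaft');print([(r['conf'],r['pixel'],r['pixels'].sum()) for r in rs])
go(533,-209,29,1.614)
z=W[...,2];ok=(z>8)&(z<45)&(W[...,0]>425)&(W[...,0]<650)&(W[...,1]>-250)&(W[...,1]<-165)
p=W[ok]
print(len(p),p.min(0),p.max(0))
for x0 in range(425,650,8):
    q=p[(p[:,0]>=x0)&(p[:,0]<x0+8)]
    if len(q)>5:print(x0,len(q),np.percentile(q[:,1],[3,97]).round(1),'mid',np.percentile(q[:,1],[3,97]).mean().round(1),'zmax',np.percentile(q[:,2],95).round(1))
E
```

```text
[(0.72, [254.0, 200.2], np.int64(5459))]
t 6.7167 pos [ 515.3 -209.7  141.9] rot [-3.1383e+00 -1.0000e-04  1.6168e+00] w 55.5 F [-0.9  0.3 -0.2]
shift [ -0.2  18.1 112.9] yaw 0.0028 rows 2.7417159086494554 0.022047441358218123
5602 [ 436.49273651 -228.46276411    8.18642425] [ 631.702239   -185.39014663   36.73308287]
433 122 [-219.3 -204.3] mid -211.8 zmax 26.4
441 212 [-219.1 -203.9] mid -211.5 zmax 26.4
449 206 [-218.7 -203.6] mid -211.2 zmax 25.9
457 206 [-218.5 -203.1] mid -210.8 zmax 26.1
465 203 [-218.2 -202.7] mid -210.4 zmax 26.1
473 352 [-224.  -193.1] mid -208.6 zmax 34.9
481 463 [-227.5 -191.1] mid -209.3 zmax 35.6
489 447 [-227.3 -191.1] mid -209.2 zmax 35.4
497 244 [-227.2 -192. ] mid -209.6 zmax 35.3
505 216 [-217.9 -198.8] mid -208.4 zmax 28.3
513 202 [-217.1 -199.1] mid -208.1 zmax 28.2
521 193 [-216.8 -198.7] mid -207.7 zmax 28.2
529 195 [-216.4 -198.3] mid -207.4 zmax 28.3
537 187 [-216.2 -197.8] mid -207.0 zmax 28.3
545 179 [-215.9 -197.2] mid -206.5 zmax 28.1
553 180 [-215.6 -196.8] mid -206.2 zmax 28.2
561 446 [-220.8 -189.4] mid -205.1 zmax 34.7
569 355 [-223.4 -187.5] mid -205.4 zmax 35.7
577 330 [-223.2 -186.7] mid -204.9 zmax 35.7
585 133 [-223.1 -187.5] mid -205.3 zmax 35.5
593 83 [-211.3 -197.6] mid -204.4 zmax 26.1
601 120 [-212.1 -196.8] mid -204.5 zmax 26.2
609 122 [-211.8 -196.3] mid -204.1 zmax 26.2
617 124 [-211.5 -195.9] mid -203.7 zmax 26.2
625 82 [-211.2 -195.6] mid -203.4 zmax 26.4
```

View pics/w5.png

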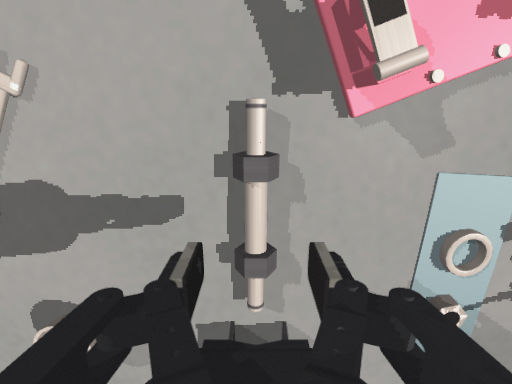

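The shaft is lying free of the bay: centre (534,-207.5) by camera, length 195, slope 0.0437. Compared with where the jaws closed on it, the wrist camera reads 1.4 mm too far along tool +x. Next I'll grip the middle.

Call:
{"name": "step_arm", "arguments": {
  "linear": [
    [0,19,40],
    [0,19,75],
    [0,19,100],
    [0,19,112],
    [0,19,112],
    [0,19,112]
  ],
  "yaw": [0.003,0.003,0.003,0.003,0.003,0.003],
  "gripper": [0.3,0.3,0.3,0.3,0.3,0.3]
}}

```text
clock: 7.22
eef_pos: [535.2, -208.2, 30.6]
tool_rot: [-3.14, -0.001, 1.614]
force: [0.1, -0.3, 0.8]
width: 55.2
```

```bash
python3 -c "
from h import *
save('wrist','w6');
go(534,-209,30,1.614)
"
```

```text
t 7.2667 pos [ 536.3 -208.5   31.7] rot [ 3.1411 -0.      1.6141] w 55.3 F [ 0.2 -0.   0.4]
shift [-0.4 -2.3  1.7] yaw 0.0001 rows 0.07051452002696847 0.0011437491099997033
```

View pics/w6.png

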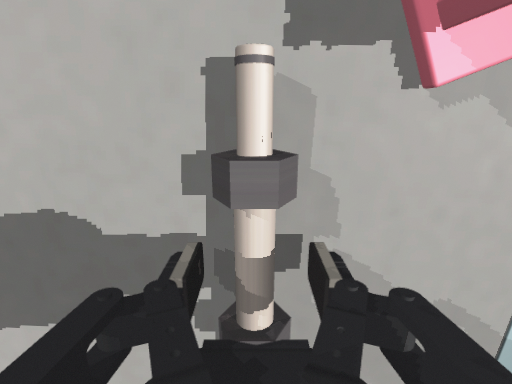

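Call:
{"name": "step_arm", "arguments": {
  "linear": [
    [-0.4,-2.3,1.5],
    [-0.4,-2.3,1.5],
    [-0.4,-2.3,1.5],
    [-0.4,-2.3,1.5],
    [-0.4,-2.3,1.5],
    [-0.4,-2.3,1.5],
    [-0.4,-2.3,1.5],
    [-0.4,-2.3,1.5]
  ],
  "yaw": [0,0,0,0,0,0,0,0],
  "gripper": [0.3,-1,-1,-1,-1,-1,-1,-1]
}}

```text
clock: 7.93
eef_pos: [534.3, -209.3, 30.7]
tool_rot: [3.141, 0.001, 1.614]
force: [-0.7, -0.5, 5.9]
width: 18.3
```

```bash
python3 -c "
from h import *
go(534,-209,30,1.614)
"
```

```text
t 7.9333 pos [ 534.3 -209.3   30.7] rot [3.1405e+00 9.0000e-04 1.6138e+00] w 18.3 F [-0.7 -0.5  5.9]
shift [ 0.3 -0.3  0.7] yaw -0.0002 rows 0.019721399950480334 0.0015508183996715275
```

Call:
{"name": "step_arm", "arguments": {
  "linear": [
    [0,0,-20],
    [0,0,-60],
    [0,0,-100],
    [0,0,-140],
    [0,0,-180],
    [0,0,-220],
    [0,0,-230]
  ],
  "yaw": [0,0,0,0,0,0,0],
  "gripper": [-1,-1,-1,-1,-1,-1,-1]
}}

```text
clock: 8.52
eef_pos: [536.7, -209.0, 265.8]
tool_rot: [3.132, 0.003, 1.614]
force: [1.4, -0.4, -2.4]
width: 17.8
```

```bash
python3 -c "
from h import *
go(487,126,260,0.24)
"
```

```text
t 8.5167 pos [ 536.7 -209.   265.8] rot [3.1324 0.0033 1.614 ] w 17.8 F [ 1.4 -0.4 -2.4]
shift [336.8 -35.2   4.4] yaw 1.374 rows 8.122509588383494 10.992331464504893
```

Call:
{"name": "step_arm", "arguments": {
  "linear": [
    [40,-4,0],
    [80,-8,0],
    [120,-12,0],
    [160,-16,0],
    [200,-20,0],
    [240,-24,0],
    [280,-29,0],
    [310,-32,0]
  ],
  "yaw": [1.37,1.37,1.37,1.37,1.37,1.37,1.37,1.37],
  "gripper": [-1,-1,-1,-1,-1,-1,-1,-1]
}}

```text
clock: 9.18
eef_pos: [486.7, 102.5, 259.0]
tool_rot: [-3.14, 0.001, 0.614]
force: [0.9, -0.2, -4.4]
width: 18.0
```

```bash
python3 -c "
from h import *
go(487,126,260,0.24)
"
```

```text
t 9.1833 pos [486.7 102.5 259. ] rot [-3.140e+00  7.000e-04  6.137e-01] w 18.0 F [ 0.9 -0.2 -4.4]
shift [ 13.8 -19.   -1. ] yaw 0.3737 rows 0.5639517105974251 2.9894066075306753
```

Call:
{"name": "step_arm", "arguments": {
  "linear": [
    [14,-19,0],
    [14,-19,0],
    [14,-19,0],
    [14,-19,0],
    [14,-19,0],
    [14,-19,0]
  ],
  "yaw": [0.374,0.374,0.374,0.374,0.374,0.374],
  "gripper": [-1,-1,-1,-1,-1,-1]
}}

```text
clock: 9.68
eef_pos: [488.6, 122.5, 259.1]
tool_rot: [3.141, 0.001, 0.246]
force: [-0.0, -0.1, -3.1]
width: 17.8
```

```bash
python3 -c "
from h import *
im=save('wrist','w7');np.savez('im_w7',**im)
go(487,126,260,0.24)
rs=cams.regions_of('wrist','cradle');print([(r['conf'],r['pixel'],r['pixels'].sum()) for r in rs])
"
```

```text
t 9.7333 pos [488.7 122.4 259.2] rot [3.1416e+00 8.0000e-04 2.4490e-01] w 18.1 F [-0.   0.5 -3.5]
shift [-0.8 -3.9 -0.8] yaw 0.0049 rows 0.09845453572410832 0.038866336004936386
[(0.79, [334.8, 104.0], np.int64(18930)), (0.7, [132.7, 80.5], np.int64(17190)), (0.7, [120.5, 246.2], np.int64(8561))]
```

View pics/w7.png

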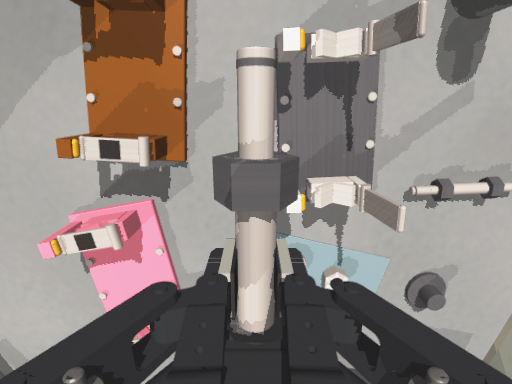

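```bash
cat > m.py <<'E'
from h import *
from scipy.optimize import least_squares
im=dict(np.load('im_w7.npz'));W=cloud(im)
c0=np.array([570,206.]);th=0.24
R=np.array([[np.cos(th),np.sin(th)],[-np.sin(th),np.cos(th)]])
L=(W[...,:2]-c0)@R.T;z=W[...,2]
ok=(abs(L[...,0])<110)&(abs(L[...,1])<140)&(np.arange(512)[None]>276)
def bins(m,ax,lo,hi,st,f):
    for a in np.arange(lo,hi,st):
        q=L[m&(L[...,ax]>=a)&(L[...,ax]<a+st)][:,1-ax]
        if len(q)>8: print(round(a),len(q),np.percentile(q,[1,99]).round(1))
pl=ok&(z>8)&(z<17)
print('plate z',np.median(z[pl]));print('by y: x range');bins(pl,1,-110,115,15,0)
print('by x: y range');bins(pl,0,-60,75,12,0)
for nm,z0,z1 in(('top block',76,86),('saddle top',58.5,65)):
    for sgn in (1,-1):
        m=ok&(z>z0)&(z<z1)&(L[...,1]*sgn>40);q=L[m]
        xs=np.percentile(q[:,0],[1,99]).round(1),np.percentile(q[:,1],[1,99]).round(1)
        print(nm,sgn,len(q),xs,np.median(z[m]).round(1))
E
python3 m.py
```

```text
plate z 12.746997346022056
by y: x range
-110 12 [-32. -28.]
-95 113 [-43.1 105.7]
-80 346 [-42.6 105.9]
-65 871 [-42.6  49.8]
-50 951 [-62.9  49.4]
-35 1126 [-69.   48.5]
-20 1213 [-69.8  47.7]
-5 1253 [-70.6  46.1]
10 1263 [-71.4  45.1]
25 1289 [-72.3  44.4]
40 1388 [-72.8  43.9]
55 1289 [-73.8  43.4]
70 187 [-74.5  43.4]
85 70 [-74.8 -32.7]
by x: y range
-60 974 [-38.5  74.1]
-48 1274 [-86.4  95.5]
-36 1230 [-94.   65.9]
-24 1139 [-67.6  66.6]
-12 1153 [-67.5  67.3]
0 1142 [-67.2  68.5]
12 1141 [-66.   68.8]
24 1175 [-66.   71.5]
36 1032 [-72.5  74.6]
48 107 [-83.   -9.2]
top block 1 722 (array([-74.5,  14.1]), array([66.7, 92.1])) 80.3
top block -1 373 (array([-64.1,  23.7]), array([-92.2, -66.4])) 80.5
saddle top 1 442 (array([-71. ,  12.4]), array([66.4, 92.2])) 60.2
saddle top -1 296 (array([-28.4,  20.6]), array([-92.5, -67.1])) 60.1
```

```bash
sed -i 's/^c0=.*/th0=0.24;c0=np.array([570,206.])+np.array([np.cos(th0),np.sin(th0)])*-12.2;th=0.2935/' m.py; sed -i 's/;th=0.24$//' m.py; sed -i '/^print(.plate z/i print(c0,th)' m.py; grep -n "th" m.py | head; python3 m.py
```

```text
4:th0=0.24;c0=np.array([570,206.])+np.array([np.cos(th0),np.sin(th0)])*-12.2;th=0.2935
5:R=np.array([[np.cos(th),np.sin(th)],[-np.sin(th),np.cos(th)]])
13:print(c0,th)
[558.14967671 203.10002796] 0.2935
plate z 12.746171759459912
by y: x range
-110 10 [-25.  -21.1]
-95 78 [-35.3  59.9]
-80 398 [-34.1  59.5]
-65 861 [-33.7  58.9]
-50 926 [-43.3  59.3]
-35 1112 [-57.3  58.8]
-20 1215 [-58.2  59.2]
-5 1242 [-57.8  58.3]
10 1270 [-57.8  58.2]
25 1290 [-58.3  58.4]
40 1377 [-58.1  58.7]
55 1304 [-58.3  58.6]
70 175 [-58.2  59.8]
85 77 [-57.8 -15.4]
by x: y range
-60 880 [-34.4  94.9]
-48 943 [-37.5  71.8]
-36 1369 [-88.6  91.7]
-24 1227 [-85.1  97.1]
-12 1132 [-67.3  66.4]
0 1147 [-67.9  67. ]
12 1147 [-67.3  67.1]
24 1144 [-67.8  67.2]
36 1168 [-69.5  67.9]
48 1156 [-78.   71.7]
60 22 [-83.3  71. ]
top block 1 722 (array([-58. ,  30.3]), array([68. , 90.7])) 80.3
top block -1 373 (array([-56.5,  32.1]), array([-91.9, -68.2])) 80.5
saddle top 1 442 (array([-55.2,  28.5]), array([67.4, 91.4])) 60.2
saddle top -1 296 (array([-20.2,  28.3]), array([-92.2, -68. ])) 60.1
```

```bash
python3 - <<'E'
from h import *
im=dict(np.load('im_w7.npz'));W=cloud(im)
s=ctrl.read_state();R=Ro.from_euler('xyz',s['tool_rot']).as_matrix()
T=(W-s['eef_pos'])@R
m=(abs(T[...,0])<25)&(T[...,2]>-12)&(T[...,2]<25)&(T[...,1]<60)&(T[...,1]>-130)
p=T[m]
for a in range(-110,60,6):
    q=p[(p[:,1]>=a)&(p[:,1]<a+6)]
    if len(q)>8: print(a,len(q),'x',np.percentile(q[:,0],[2,98]).round(1),np.percentile(q[:,0],[2,98]).mean().round(2),'z',np.percentile(q[:,2],5).round(1))
print('tip',np.percentile(p[:,1],.3))
# collar inner/outer steps
q=p[abs(p[:,0])>12];q=q[q[:,1]<-20];print('collar y',np.percentile(q[:,1],[2,98]))
E
```

```text
-104 205 x [-7.  8.] 0.52 z 4.8
-98 648 x [-7.   8.5] 0.74 z 4.5
-92 606 x [-7.1  8.2] 0.54 z 4.8
-86 599 x [-7.2  8.3] 0.55 z 4.8
-80 564 x [-7.1  8.5] 0.66 z 4.8
-74 541 x [-6.9  8.2] 0.65 z 4.9
-68 517 x [-7.   8.2] 0.6 z 4.8
-62 998 x [-15.3  16.6] 0.69 z -2.3
-56 1275 x [-17.8  19.2] 0.69 z -4.6
-50 1211 x [-17.9  19.3] 0.69 z -4.6
-44 1142 x [-17.8  19.2] 0.71 z -4.7
-38 425 x [-17.5  18.8] 0.63 z -4.3
-32 517 x [-8.4  9.8] 0.73 z 2.8
-26 502 x [-9.  10.4] 0.72 z 2.7
-20 477 x [-8.5 10. ] 0.75 z 2.7
-14 1962 x [-20.8  22.5] 0.82 z -10.2
-8 589 x [-20.6  21.7] 0.55 z -6.4
-2 479 x [-8.2  9.8] 0.8 z -8.7
4 465 x [-8.2  9.9] 0.83 z -10.0
10 365 x [-8.   9.7] 0.82 z 2.8
16 374 x [-8.5 10.4] 0.97 z 2.8
22 361 x [-8.8 10.1] 0.62 z 2.8
28 1097 x [-12.5  14.2] 0.86 z -3.3
tip -99.45141283266236
collar y [-56.25795658 -36.64719626]
```

```bash
python3 -c "
from h import *
go(557.8,200.5,118,0.2935)
"
```

```text
t 9.7833 pos [488.8 122.3 259.3] rot [-3.1415e+00  6.0000e-04  2.4420e-01] w 17.8 F [-0.1 -0.2 -2.2]
shift [ 85.9 -59.2 141.3] yaw -0.0493 rows 4.210980387049761 0.39455213034890946
```

Call:
{"name": "step_arm", "arguments": {
  "linear": [
    [40,-27,0],
    [75,-52,10],
    [86,-59,40],
    [86,-59,80],
    [86,-59,110],
    [86,-59,135],
    [86,-59,141],
    [86,-59,141]
  ],
  "yaw": [-0.049,-0.049,-0.049,-0.049,-0.049,-0.049,-0.049,-0.049],
  "gripper": [-1,-1,-1,-1,-1,-1,-1,-1]
}}

```text
clock: 10.45
eef_pos: [557.0, 199.8, 116.6]
tool_rot: [3.141, 0.005, 0.292]
force: [0.0, 0.1, -3.0]
width: 18.1
```

Call:
{"name": "step_arm", "arguments": {
  "linear": [
    [0,0,0],
    [0,0,0]
  ],
  "yaw": [0,0],
  "gripper": [-1,-1]
}}

```text
clock: 10.62
eef_pos: [559.7, 201.4, 120.5]
tool_rot: [-3.141, -0.004, 0.292]
force: [0.0, 0.6, -2.7]
width: 18.0
```

```bash
python3 -c "
from h import *
im=save('wrist','w8');np.savez('im_w8',**im);im=save('side','s8')
a=im['frame'][80:220,180:330,::-1];cv2.imwrite('pics/s8c.png',cv2.resize(a,None,fx=4,fy=4,interpolation=cv2.INTER_CUBIC))
go(557.8,200.5,118,0.2935)
"
```

```text
t 10.7167 pos [559.5 201.2 120.6] rot [-3.1412 -0.0038  0.2918] w 18.0 F [ 0.7  0.4 -2.9]
shift [-1.9  0.2  2.6] yaw -0.0017 rows 0.0772057256912572 0.013539140297183394
```

View pics/w8.png

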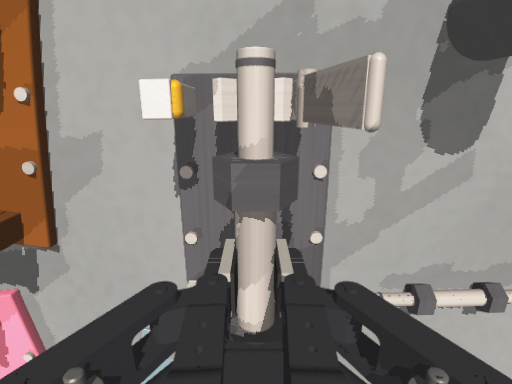

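View pics/s8c.png

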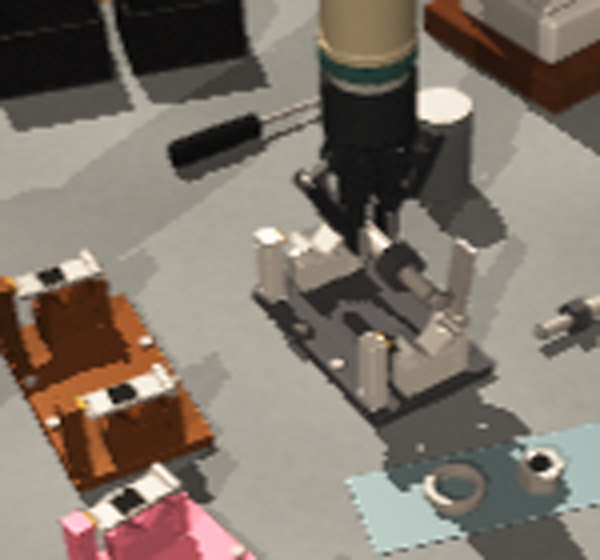

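```bash
cat > m2.py <<'E'
from h import *
import sys
im=dict(np.load(sys.argv[1]));W=cloud(im)
s=ctrl.read_state();R=Ro.from_euler('xyz',s['tool_rot']).as_matrix()
T=(W-s['eef_pos'])@R; z=W[...,2]
def rng(m,nm):
    q=T[m]; print(nm,len(q),'x',np.percentile(q[:,0],[1,99]).round(1),'y',np.percentile(q[:,1],[1,99]).round(1),'z',np.median(z[m]).round(1))
up=T[...,1]<-20
u,v=np.meshgrid(np.arange(512),np.arange(384))
rng(up&(z>76)&(z<84)&(T[...,0]<-30)&(T[...,0]>-80),'block')
rng((z>59)&(z<63.5)&(abs(T[...,0])<25)&up,'saddle top')
pl=(z>8)&(z<16)&(abs(T[...,0])<75)
for a in range(-100,0,12):
    m=pl&(T[...,1]>a)&(T[...,1]<a+12)
    if m.sum()>10: print(a,np.percentile(T[m][:,0],[.5,99.5]).round(1))
zt=float(sys.argv[2])
m=(T[...,2]>-1)&(T[...,2]<20)&(abs(T[...,0])<11)&(T[...,1]<-60)&(T[...,1]>-115);rng(m,'journal')
m=(T[...,2]>-10)&(T[...,2]<10)&(abs(T[...,0])>11)&(abs(T[...,0])<22)&(T[...,1]<-22)&(T[...,1]>-75);rng(m,'collar')
E
python3 m2.py im_w8.npz 0
```

```text
block 1614 x [-58.2 -37.9] y [-91.3 -72. ] z 80.3
saddle top 896 x [-21.6  20.2] y [-93.4 -70.1] z 60.6
-100 [-60.   30.4]
-88 [-43.4 -30.5]
-76 [-60.1  54.7]
-64 [-60.3  58.2]
-52 [-60.3  58.7]
-40 [-60.2  59. ]
-28 [-60.1  59. ]
-16 [-60.1  58.9]
-4 [-60.   58.9]
journal 3834 x [-6.7  8.9] y [-99.4 -60.5] z 114.3
collar 1226 x [-16.6  18.9] y [-56.1 -36.3] z 116.8
```

Call:
{"name": "step_arm", "arguments": {
  "linear": [
    [-1.8,0,10],
    [-1.8,0,22],
    [-1.8,0,32],
    [-1.8,0,38],
    [-1.8,0,41],
    [-1.8,0,41],
    [-1.8,0,41],
    [-1.8,0,41]
  ],
  "yaw": [0,0,0,0,0,0,0,0],
  "gripper": [-1,-1,-1,-1,-1,-1,-1,-1]
}}

```text
clock: 11.38
eef_pos: [556.8, 200.6, 77.8]
tool_rot: [-3.141, -0.001, 0.292]
force: [0.0, 0.4, -4.0]
width: 17.8
```

```bash
python3 -c "
from h import *
im=save('wrist','w9');np.savez('im_w9',**im)
go(557.8,200.5,68.5,0.2935)
"; python3 m2.py im_w9.npz 0
```

```text
t 11.4333 pos [556.9 200.5  77.9] rot [-3.1414e+00 -9.0000e-04  2.9210e-01] w 17.8 F [ 0.  -1.  -3.2]
shift [0.9 0.3 9.4] yaw -0.0014 rows 0.22714211865519518 0.011126057724794691
block 3042 x [-55.3 -34.9] y [-91.3 -71.9] z 80.3
saddle top 1577 x [-18.5  23.2] y [-93.4 -56. ] z 60.6
-100 [-56.1  36.8]
-88 [-40.3 -28.2]
-76 [-56.5  55.1]
-64 [-56.6  61.3]
-52 [-57.   61.4]
-40 [-57.1  61.2]
-28 [-57.   61.2]
-16 [-56.8  61.1]
-4 [-56.8  61.2]
journal 3855 x [-7.   8.7] y [-99.4 -60.5] z 71.5
collar 1238 x [-16.8  18.7] y [-56.1 -36.2] z 74.1
```

View pics/w9.png

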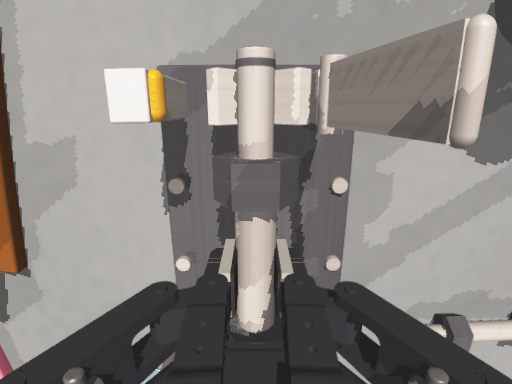

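Call:
{"name": "step_arm", "arguments": {
  "linear": [
    [1.1,0,3],
    [1.1,0,6],
    [1.1,0,8],
    [1.1,0,8.5],
    [1.1,0,8.5]
  ],
  "yaw": [0,0,0,0,0],
  "gripper": [-1,-1,-1,-1,-1]
}}

```text
clock: 11.85
eef_pos: [558.0, 200.8, 69.1]
tool_rot: [-3.142, -0.001, 0.292]
force: [0.8, -0.2, -2.5]
width: 18.1
```

Call:
{"name": "step_arm", "arguments": {
  "linear": [
    [0,0,1],
    [0,0,2],
    [0,0,2]
  ],
  "yaw": [0,0,0],
  "gripper": [-1,-1,-1]
}}

```text
clock: 12.1
eef_pos: [558.4, 200.9, 68.6]
tool_rot: [3.141, -0.002, 0.292]
force: [-0.7, -0.9, 7.3]
width: 17.8
```

Call:
{"name": "step_arm", "arguments": {
  "linear": [
    [0,0,-1],
    [0,0,-1],
    [0,0,-1],
    [0,0,-1],
    [0,0,-15],
    [0,0,-40],
    [0,0,-75],
    [0,0,-110]
  ],
  "yaw": [0,0,0,0,0,0,0,0],
  "gripper": [0.2,0.2,0.2,0.2,0.2,0.2,0.2,0.2]
}}

```text
clock: 12.77
eef_pos: [556.6, 200.3, 177.3]
tool_rot: [-3.142, 0.003, 0.292]
force: [1.3, -0.6, 0.3]
width: 51.0
```

Call:
{"name": "step_arm", "arguments": {
  "linear": [
    [0,30,-30],
    [0,60,-60],
    [0,60,-70],
    [0,60,-70],
    [0,60,-70]
  ],
  "yaw": [0,0,0,0,0],
  "gripper": [-1,-1,-1,-1,-1]
}}

```text
clock: 13.18
eef_pos: [574.6, 143.5, 247.1]
tool_rot: [-3.141, -0.001, 0.292]
force: [-0.1, 0.8, -0.1]
width: 0.2
```

```bash
python3 - <<'E'
from h import *
im=save('wrist','w10');np.savez('im_w10',**im);W=cloud(im)
go(557.8,200.5,68.5,0.2935)
c=np.array([558.5,202.8]);th=0.2935
R=np.array([[np.cos(th),np.sin(th)],[-np.sin(th),np.cos(th)]])
L=(W[...,:2]-c)@R.T;z=W[...,2]
pl=(z>8)&(z<16)&(abs(L[...,0])<75)&(abs(L[...,1])<66)
print('plate x',np.percentile(L[pl][:,0],[.5,99.5]))
for a in range(-110,110,8):
    m=(L[...,1]>a)&(L[...,1]<a+8)&(abs(L[...,0])<22)&(z>50)&(z<85)
    if m.sum()>10: print(a,m.sum(),np.percentile(L[m][:,0],[2,98]).round(1),'ztop',np.percentile(z[m],97).round(1), z[m&(abs(L[...,0]-1)<3)].mean().round(1) if (m&(abs(L[...,0]-1)<3)).any() else None)
m=(abs(L[...,0])<6)&(z>55)&(z<70);print('tips',np.percentile(L[m][:,1],[.3,99.7]))
for s in(1,-1):
    m=(L[...,1]*s>60)&(L[...,1]*s<100)&(z>85)&(z<160)&(L[...,0]>0)&(L[...,0]<100);q=L[m];print('strap',s,len(q),np.percentile(q[:,0],[1,50,99]),np.percentile(q[:,1],[1,99]),np.percentile(z[m],[1,50,99]))
    if len(q)>20:print(np.polyfit(z[m],q[:,0],1))
for s in(1,-1):
    m=(L[...,1]*s>60)&(L[...,1]*s<100)&(z>76)&(z<84)&(L[...,0]<-30)&(L[...,0]>-80);q=L[m];print('block',s,len(q),np.percentile(q[:,0],[1,99]),np.percentile(q[:,1],[1,99]))
E
```

```text
t 13.2333 pos [573.8 144.  246.1] rot [-3.1406e+00  1.6000e-03  2.9320e-01] w 0.1 F [ 0.1 -0.1 -0.4]
shift [  1.3 -58.5 177.6] yaw -0.0003 rows 4.48427382641064 0.00208549628735355
plate x [-59.12700288  59.92915762]
-102 39 [-6.5  7.9] ztop 64.2 63.4
-94 224 [-20.3  20.5] ztop 64.3 63.6
-86 282 [-21.2  20.9] ztop 63.8 63.3
-78 282 [-21.6  20.8] ztop 63.7 63.2
-70 190 [-20.4  20.7] ztop 63.9 63.2
-62 71 [-6.3  7.7] ztop 64.2 63.1
-54 268 [-17.9  19.4] ztop 73.9 72.5
-46 275 [-17.9  19.2] ztop 73.8 72.8
-38 291 [-17.7  18. ] ztop 73.3 69.4
-30 148 [-9.3  9.5] ztop 66.4 65.5
-22 146 [-9.2  9.5] ztop 66.3 65.5
-14 152 [-9.1  9.4] ztop 66.4 65.3
-6 161 [-9.  10.5] ztop 66.5 65.5
2 173 [-8.9 10.4] ztop 66.2 65.3
10 159 [-8.8 10.3] ztop 66.6 65.5
18 177 [-8.8 10.2] ztop 66.5 65.6
26 206 [-14.6  15.1] ztop 70.2 65.9
34 353 [-18.4  19.9] ztop 73.8 72.6
42 356 [-18.4  19.9] ztop 73.7 72.5
50 246 [-18.4  18.9] ztop 73.7 69.2
58 152 [-7.6  7.9] ztop 64.3 63.3
66 399 [-20.9  20.6] ztop 63.8 63.1
74 419 [-21.3  20.9] ztop 63.7 63.2
82 422 [-21.1  21. ] ztop 63.9 63.1
90 223 [-20.   20.4] ztop 64.2 63.4
tips [-97.02075958  96.95305927]
strap 1 1066 [29.31133548 36.46876903 44.42308763] [67.6063301  91.33505169] [ 86.19356974 121.72251821 138.43433725]
[0.23172269 8.96899239]
strap -1 667 [29.44030148 35.40431286 42.64740456] [-91.70487254 -67.53638587] [ 86.02696603 123.74356476 139.0066728 ]
[ 0.18732588 13.09874605]
block 1 592 [-57.57685378 -36.91942594] [69.7385687  89.17110138]
block -1 398 [-57.05736172 -36.46632665] [-89.68100909 -70.01221309]
```

View pics/w10.png

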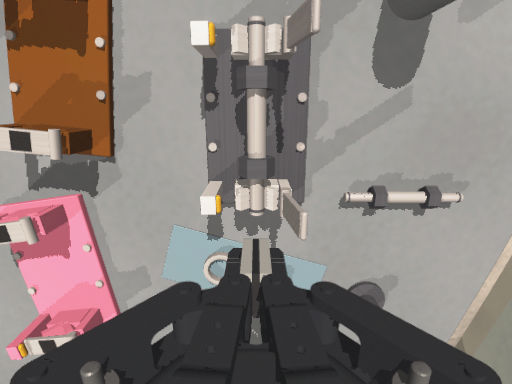

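The shaft is home: journal tops at 63.3 mm, and tips at ±97 from the saddles' mid-point. Next are the straps, which stand about 0.2 rad past upright. I'll take the right one first, starting on its hinge side.

```bash
cat >> h.py <<'E'
C=np.array([557.8,202.6]);TH=0.2935
def cr():
    s=ctrl.read_state();d=s['eef_pos'][:2]-C;c,n=np.cos(TH),np.sin(TH)
    X,Y,Z=d[0]*c+d[1]*n,-d[0]*n+d[1]*c,s['eef_pos'][2]-25
    print('t',s['clock'],'X %.1f Y %.1f tipZ %.1f'%(X,Y,Z),'F',np.round(s['force'],1),'rot',np.round(s['tool_rot'],3),'w',s['width'].round(1));return X,Y,Z
E
python3 -c "
from h import *
cr()"
```

```text
Traceback (most recent call last):
  File "h.py", line 30, in cr
    print('t',s['clock'],'X %.1f Y %.1f tipZ %.1f'%(X,Y,Z),'F',np.round(s['force'],1),'rot',np.round(s['tool_rot'],3),'w',s['width'].round(1));return X,Y,Z
                                                                                                                          ^^^^^^^^^^^^^^^^
AttributeError: 'float' object has no attribute 'round'
```

Call:
{"name": "step_arm", "arguments": {
  "linear": [
    [40,10,0],
    [79,19,0],
    [79,19,30],
    [79,19,60],
    [79,19,90],
    [79,19,104],
    [79,19,104],
    [79,19,104]
  ],
  "yaw": [0,0,0,0,0,0,0,0],
  "gripper": [-1,-1,-1,-1,-1,-1,-1,-1]
}}

```text
clock: 13.9
eef_pos: [654.2, 149.0, 140.7]
tool_rot: [-3.14, 0.004, 0.294]
force: [0.4, 0.2, 0.4]
width: 0.1
```

```bash
python3 -c "
from h import *
cr();save('wrist','w11')"
```

```text
Traceback (most recent call last):
  File "h.py", line 30, in cr
    print('t',s['clock'],'X %.1f Y %.1f tipZ %.1f'%(X,Y,Z),'F',np.round(s['force'],1),'rot',np.round(s['tool_rot'],3),'w',s['width'].round(1));return X,Y,Z
                                                                                                                          ^^^^^^^^^^^^^^^^
AttributeError: 'float' object has no attribute 'round'
```

```bash
sed -i "s/s\['width'\].round(1)/round(float(s['width']),1)/" h.py; python3 -c "
from h import *
cr();save('wrist','w11')"
```

```text
t 13.9 X 76.8 Y -79.2 tipZ 115.7 F [0.4 0.2 0.4] rot [-3.14   0.004  0.294] w 0.1
```

View pics/w11.png

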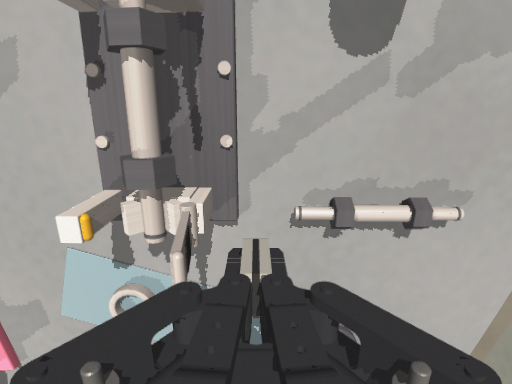

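Call:
{"name": "step_arm", "arguments": {
  "linear": [
    [-18,0,-1],
    [-36,0,-2],
    [-49,0,-1],
    [-63,0,4],
    [-71,0,10],
    [-77,0,18],
    [-82,0,26],
    [-82,0,26]
  ],
  "yaw": [0,0,0,0,0,0,0,0],
  "gripper": [-1,-1,-1,-1,-1,-1,-1,-1]
}}

```text
clock: 14.62
eef_pos: [577.0, 124.4, 117.3]
tool_rot: [3.142, -0.0, 0.293]
force: [-0.4, 0.5, 1.0]
width: -0.2
```

```bash
python3 -c "
from h import *
cr();save('wrist','w12');im=save('side','s12')
a=im['frame'][80:220,180:330,::-1];cv2.imwrite('pics/s12c.png',cv2.resize(a,None,fx=4,fy=4,interpolation=cv2.INTER_CUBIC))"
```

```text
t 14.6167 X -4.2 Y -80.4 tipZ 92.3 F [-0.4  0.5  1. ] rot [ 3.142 -0.     0.293] w -0.2
```

View pics/w12.png

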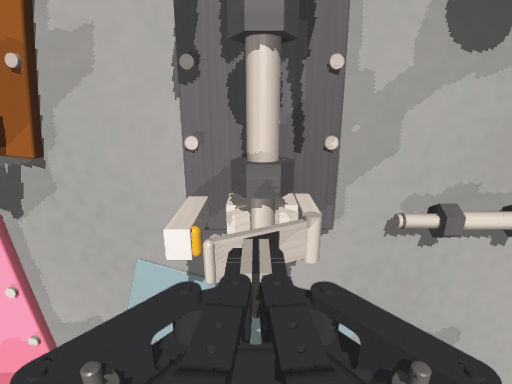

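View pics/s12c.png

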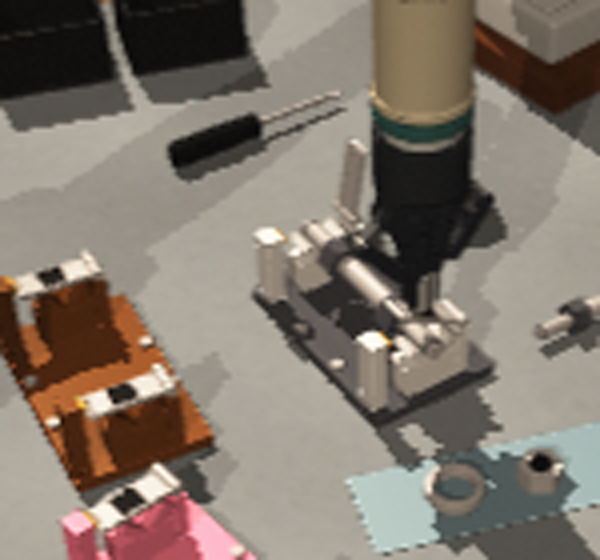

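Call:
{"name": "step_arm", "arguments": {
  "linear": [
    [-3,0,5],
    [-5,0,9],
    [-6,0,12],
    [-6,0,14],
    [-6,0,16],
    [-6,0,17],
    [-6,0,18],
    [-6,0,18]
  ],
  "yaw": [0,0,0,0,0,0,0,0],
  "gripper": [-1,-1,-1,-1,-1,-1,-1,-1]
}}

```text
clock: 15.38
eef_pos: [571.6, 122.5, 100.3]
tool_rot: [3.141, -0.0, 0.292]
force: [-2.6, 0.2, 12.0]
width: -0.0
```

```bash
python3 -c "
from h import *
cr();save('wrist','w13')"
```

```text
t 15.3833 X -9.9 Y -80.7 tipZ 75.3 F [-2.6  0.2 12. ] rot [ 3.141 -0.     0.292] w -0.0
```

View pics/w13.png

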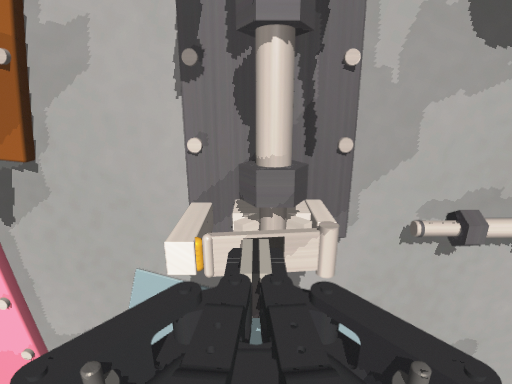

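Now touching the plunger at 12 N. I'll press on in small increments.

Call:
{"name": "step_arm", "arguments": {
  "linear": [
    [0,0,1],
    [0,0,1.5],
    [0,0,2],
    [0,0,2]
  ],
  "yaw": [0,0,0,0],
  "gripper": [-1,-1,-1,-1]
}}

```text
clock: 15.77
eef_pos: [571.3, 122.4, 97.2]
tool_rot: [3.141, 0.001, 0.292]
force: [-0.4, 0.4, 3.8]
width: -0.0
```

Call:
{"name": "step_arm", "arguments": {
  "linear": [
    [0,0,1],
    [0,0,1.5],
    [0,0,1.5]
  ],
  "yaw": [0,0,0],
  "gripper": [-1,-1,-1]
}}

```text
clock: 16.02
eef_pos: [571.2, 122.4, 95.5]
tool_rot: [3.142, 0.001, 0.292]
force: [-1.7, -1.3, 4.9]
width: 0.4
```

Call:
{"name": "step_arm", "arguments": {
  "linear": [
    [0,0,1],
    [0,0,2],
    [0,0,3],
    [0,0,3]
  ],
  "yaw": [0,0,0,0],
  "gripper": [-1,-1,-1,-1]
}}

```text
clock: 16.35
eef_pos: [571.3, 122.4, 95.0]
tool_rot: [3.14, 0.0, 0.292]
force: [-5.7, -1.6, 25.2]
width: -0.2
```

Firm stop at tip z = 70 with 25 N. I'll lift off, check it, then go to the left strap.

Call:
{"name": "step_arm", "arguments": {
  "linear": [
    [0,0,-20],
    [0,0,-60],
    [0,0,-100],
    [0,0,-100],
    [0,0,-100]
  ],
  "yaw": [0,0,0,0,0],
  "gripper": [-1,-1,-1,-1,-1]
}}

```text
clock: 16.77
eef_pos: [572.9, 122.5, 194.6]
tool_rot: [3.141, -0.004, 0.292]
force: [-0.0, -0.9, 0.3]
width: -0.1
```

```bash
python3 -c "
from h import *
X,Y,Z=cr();im=save('wrist','w14');W=cloud(im)
L=(W[...,:2]-C)@np.array([[np.cos(TH),np.sin(TH)],[-np.sin(TH),np.cos(TH)]]).T;z=W[...,2]
m=(L[...,1]<-66)&(L[...,1]>-94)&(L[...,0]<28)&(L[...,0]>-35)&(z>60)&(z<100);print(m.sum(),np.polyfit(L[m][:,0],z[m],1),np.percentile(L[m][:,1],[1,99]),np.median(z[m]))
print('shift',78-X,-(80-Y),Z-117)"
```

```text
t 16.7667 X -8.7 Y -81.1 tipZ 169.6 F [-0.  -0.9  0.3] rot [ 3.141 -0.004  0.292] w -0.1
2135 [-1.01938670e-02  7.14369689e+01] [-91.70010802 -67.08693514] 71.7571412994402
shift 86.70768133156857 -161.07792074159164 52.59029840020784
```

View pics/w14.png

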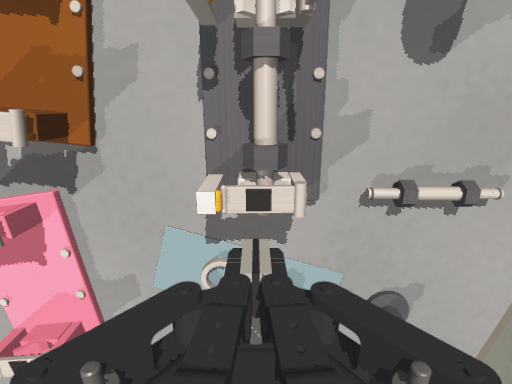

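The right strap at (258,198) is shut, level to 0.01 rad, with its top at 71 mm. On to the left one.

Call:
{"name": "step_arm", "arguments": {
  "linear": [
    [40,0,-15],
    [80,0,-15],
    [87,-40,-15],
    [87,-80,-15],
    [87,-120,-15],
    [87,-161,-15],
    [87,-161,10],
    [87,-161,30]
  ],
  "yaw": [0,0,0,0,0,0,0,0],
  "gripper": [-1,-1,-1,-1,-1,-1,-1,-1]
}}

```text
clock: 17.48
eef_pos: [605.7, 306.1, 160.4]
tool_rot: [-3.14, 0.002, 0.299]
force: [-0.4, -1.4, -0.3]
width: -0.2
```

Call:
{"name": "step_arm", "arguments": {
  "linear": [
    [0,0,15],
    [0,0,23],
    [0,0,23],
    [0,0,23]
  ],
  "yaw": [0,0,0,0],
  "gripper": [-1,-1,-1,-1]
}}

```text
clock: 17.82
eef_pos: [608.2, 301.1, 138.4]
tool_rot: [3.141, 0.002, 0.292]
force: [-0.5, 0.9, 1.4]
width: -0.3
```

```bash
python3 -c "
from h import *
X,Y,Z=cr();im=save('wrist','w15')"
```

```text
t 17.8167 X 76.8 Y 79.8 tipZ 113.4 F [-0.5  0.9  1.4] rot [3.141e+00 2.000e-03 2.920e-01] w -0.3
```

View pics/w15.png

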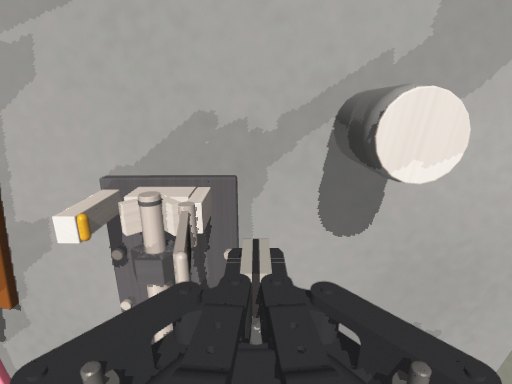

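Same geometry as on the right: strap at (185,245), fingers to the right of it. Same arc, 2 mm higher.

Call:
{"name": "step_arm", "arguments": {
  "linear": [
    [-18,0,-3],
    [-36,0,-4],
    [-49,0,-3],
    [-63,0,2],
    [-71,0,8],
    [-77,0,16],
    [-82,0,24],
    [-82,0,24]
  ],
  "yaw": [0,0,0,0,0,0,0,0],
  "gripper": [-1,-1,-1,-1,-1,-1,-1,-1]
}}

```text
clock: 18.53
eef_pos: [529.6, 277.9, 115.5]
tool_rot: [-3.142, 0.0, 0.292]
force: [0.1, 0.8, 0.6]
width: 0.2
```

```bash
python3 -c "
from h import *
X,Y,Z=cr();im=save('wrist','w16')"
```

```text
t 18.5333 X -5.3 Y 80.2 tipZ 90.5 F [0.1 0.8 0.6] rot [-3.142  0.     0.292] w 0.2
```

View pics/w16.png

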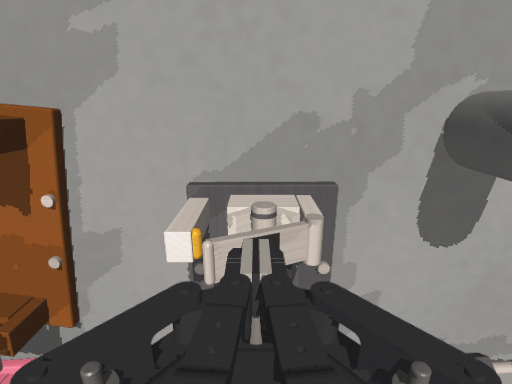

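The left strap is over, with the fingers on it at (256,255). Pressing now.

Call:
{"name": "step_arm", "arguments": {
  "linear": [
    [-3,0,4],
    [-5,0,8],
    [-5,0,11],
    [-5,0,13],
    [-5,0,15],
    [-5,0,16],
    [-5,0,17],
    [-5,0,17]
  ],
  "yaw": [0,0,0,0,0,0,0,0],
  "gripper": [-1,-1,-1,-1,-1,-1,-1,-1]
}}

```text
clock: 19.25
eef_pos: [525.1, 276.7, 99.6]
tool_rot: [3.141, 0.0, 0.292]
force: [-1.4, -1.3, 11.1]
width: 0.3
```

Call:
{"name": "step_arm", "arguments": {
  "linear": [
    [0,0,1],
    [0,0,1.5],
    [0,0,2],
    [0,0,2]
  ],
  "yaw": [0,0,0,0],
  "gripper": [-1,-1,-1,-1]
}}

```text
clock: 19.58
eef_pos: [524.8, 276.5, 96.3]
tool_rot: [3.141, 0.001, 0.292]
force: [0.4, 1.5, 0.3]
width: 0.1
```

Call:
{"name": "step_arm", "arguments": {
  "linear": [
    [0,0,1],
    [0,0,1.5],
    [0,0,1.5]
  ],
  "yaw": [0,0,0],
  "gripper": [-1,-1,-1]
}}

```text
clock: 19.83
eef_pos: [524.9, 276.5, 95.5]
tool_rot: [3.141, 0.001, 0.292]
force: [-2.4, -0.5, 8.8]
width: 0.0
```

Call:
{"name": "step_arm", "arguments": {
  "linear": [
    [0,0,1],
    [0,0,2],
    [0,0,2.5],
    [0,0,2.5]
  ],
  "yaw": [0,0,0,0],
  "gripper": [-1,-1,-1,-1]
}}

```text
clock: 20.17
eef_pos: [524.9, 276.6, 95.0]
tool_rot: [3.141, 0.0, 0.292]
force: [-5.9, -2.6, 23.5]
width: -0.0
```

Call:
{"name": "step_arm", "arguments": {
  "linear": [
    [0,0,-20],
    [0,0,-60],
    [0,0,-100],
    [0,30,-140],
    [0,70,-165],
    [0,110,-170],
    [0,130,-170],
    [0,130,-170]
  ],
  "yaw": [0,0,0,0,0,0,0,0],
  "gripper": [-1,-1,-1,-1,-1,-1,-1,-1]
}}

```text
clock: 20.83
eef_pos: [565.7, 142.7, 263.0]
tool_rot: [3.135, -0.001, 0.281]
force: [0.5, -0.9, 0.1]
width: 0.2
```

Call:
{"name": "step_arm", "arguments": {
  "linear": [
    [0,5,0],
    [0,5,0],
    [0,5,0]
  ],
  "yaw": [0,0,0],
  "gripper": [-1,-1,-1]
}}

```text
clock: 21.08
eef_pos: [563.6, 148.2, 262.0]
tool_rot: [-3.141, 0.001, 0.293]
force: [-0.6, 0.5, 0.2]
width: -0.1
```

```bash
python3 - <<'E'
from h import *
X,Y,Z=cr();im=save('wrist','w17');W=cloud(im);save('top','t17')
L=(W[...,:2]-C)@np.array([[np.cos(TH),np.sin(TH)],[-np.sin(TH),np.cos(TH)]]).T;z=W[...,2]
for a,b in((-94,-66),(66,94)):
    m=(L[...,1]<b)&(L[...,1]>a)&(L[...,0]<27)&(L[...,0]>-33)&(z>66)&(z<100);print(m.sum(),np.polyfit(L[m][:,0],z[m],1),np.percentile(L[m][:,1],[1,99]),np.median(z[m]))
m=(abs(L[...,0]-1)<4)&(abs(L[...,1])<30);print('mid top',z[m].mean())
m=(abs(L[...,0]-1)<5)&(z>50)&(z<68)&(abs(L[...,1])<110)&(abs(L[...,1])>90);
for s in (1,-1):
    q=L[m&(L[...,1]*s>0)][:,1];print('tip',s,len(q),q.min() if s<0 and len(q) else (q.max() if len(q) else None))
m=(abs(L[...,0])>12)&(abs(L[...,0])<20)&(z>60)&(z<77)&(abs(L[...,1])<62);q=L[m][:,1];print('collars',np.percentile(q[q>0],[1,99]),np.percentile(q[q<0],[1,99]))
E
```

```text
t 21.0833 X -10.2 Y -53.8 tipZ 237.0 F [-0.6  0.5  0.2] rot [-3.141e+00  1.000e-03  2.930e-01] w -0.1
1192 [-7.93399566e-03  7.16804663e+01] [-92.09029538 -67.90360772] 71.73972507349575
1761 [-4.99937363e-03  7.17341334e+01] [67.38224792 91.5842761 ] 71.73888014936131
mid top 65.31622424736433
tip 1 46 97.63172509354446
tip -1 15 -97.948827707839
collars [33.98814449 53.79072867] [-53.82292569 -33.74774755]
```

View pics/w17.png

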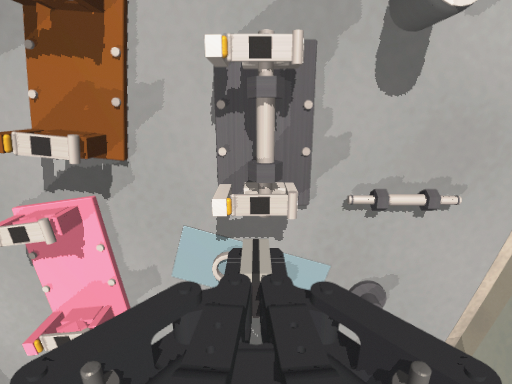

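View pics/t17.png

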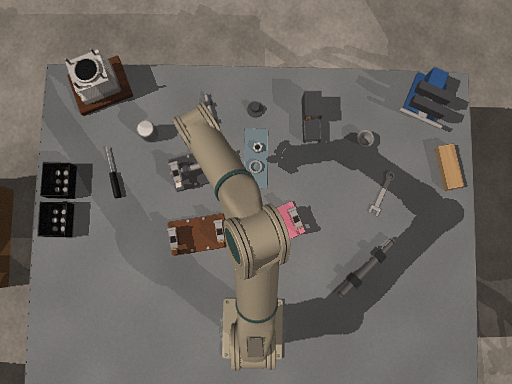

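Both straps are shut at (262,47) and (260,205), and level. The shaft is home and centred (collars ±34 to 54), and the robot is clear. I'm handing the job in.

```bash
python3 -c "
from h import *
print(ctrl.finish_job())"
```

```text
the job is handed in; nothing more can be done
None
```

The job is done and was handed in at about 21 s of robot time. No verdict came back.

- **Shaft:** I drew it out of the bay by its end journal, set it down on the bench and let go. I then took it by its plain middle, laid it in the grey cradle's saddles and let go.
- **Straps:** I swung each strap over with the closed fingers and pressed its pad. Each snapped over between about 11 N and the next reading, and I confirmed each against its stop at 24–25 N.

**Last checks, from the wrist picture:**
- Both straps are level to within 0.01 rad, with tops read at 71.7 mm. Nominal is 70.5 mm, and the wrist camera reads about 0.5–1 mm high throughout.
- The shaft is centred: tips at +97.6 and −97.9 mm, and collars at ±34 to 54 mm.
- The journal tops read 63.3 mm before the straps were shut, where fully home is 63 mm.
- The robot was clear of everything, and no bystander looked moved. I judged that by eye from the pictures rather than measuring it.

**Disagreements:**
- The wrist camera read 0.7–1.4 mm off sideways, which I corrected for.
- The fingertips touched the bench with 6–7 N while closing on the shaft, both times.

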